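# Hang the job card on the crossbar and hold a spring clip open over it

### The job

Hang the job-card saddle over the crossbar so that it sits squarely on the bar with its card upright, and let go of it. Then take the spring clip by its handles, squeeze it wide open and lower it upright over the card's top edge, well down (about 15 mm) and near the middle, so that the whole width of the gaping jaws straddles the card without touching it; finish while still holding the clip squeezed open there, ready for a docket to be slipped in. Leave the jar, vial, small carton and tape roll where they are.

Things in the scene. Friction and masses are not known exactly. Their poses are not given: they have to be found in the camera images.
- crossbar: Fixed square aluminium bar, 20 mm wide (its x) and 16 mm high, lying along its own y, 280 mm long, on two 16 mm square posts centred 132 mm either side of the middle; flat top 100 mm above the worktop. Feet 80 mm along x, 34 mm along y, 8 mm high. Origin on the worktop under the middle. Its place and yaw vary.
- bar_mid (a point): Middle of the bar's flat top face (100 mm above the worktop). Mind the fixed stack of cardboard, about 230 mm high, that stands to the left of the bar and beyond (its nearest corner near x 0.53, y 0.25): draw the arm in or go over it.
- card_saddle: Loose job-card saddle, 0.2 kg: bent metal sheet 110 mm long (its y): flat top plate 36 mm wide, 4 mm thick, on two legs splayed to +x and -x, ends open (inside gap 28 mm under the plate, 54 mm at the feet). On the plate stands a stiff white card 8 mm thick (x), 80 mm long (y), 58 mm high: grip it across the 8 mm. Starts standing on its legs. Origin at foot level in the middle, z up.
- card_top (a point): Middle of the card's top edge, 122 mm above the saddle's origin; axes as the saddle's. A half turn of the saddle makes no difference.
- saddle_seat (a point): Middle of the underside of the saddle's top plate, the face that rests on the bar; 60 mm above the saddle's origin. Hung, it is at bar-top height and the feet hang 40 mm above the worktop.
- clip: Loose grey spring clip, 0.09 kg, standing upright on its closed jaws, 36 mm wide along its y (pin along y, 44 mm above the origin), about 86 mm high. Origin midway under the jaw tips, z up. Handles at the top flare to 48 mm over their outer faces along x; squeezed along x they become parallel at a stop, 22 mm over the outer faces, and the jaw tips part to +x and -x by about 25 mm.
- clip_bite (a point): Point midway between the jaw tips, 2 mm above the clip's origin (the level of the tips when squeezed open).
- clip_grip (a point): Point midway between the handles, 74 mm above the clip's origin: where to squeeze. Squeezed, the handle faces span 50 to 90 mm above the origin. The squeeze takes about 4 N to start and 9 N when fully open; 20 to 30 N of grip holds it firmly at its stop. A half turn of the clip makes no difference.
- clip_jaw_a (a joint): Turn of the +x jaw, rad: 0 shut, 0.30 fully open; a spring shuts it.
- clip_jaw_b (a joint): Turn of the -x jaw, rad; it moves alike with the other: 0 shut, 0.30 fully open.
- jar: Bystander: small black round jar, 41 mm across, 36 mm high; origin under its centre.
- vial: Bystander: brown small bottle with black cap, 30 mm across, 62 mm high; origin under its centre.
- small_box: Bystander: small orange printed carton lying flat, 28x82x28 mm, long along its y; origin under its centre.
- tape_roll: Bystander: roll of pale tape lying flat, 100 mm across, 48 mm high; origin under its centre.
Not all that is in view belongs to the job. What is shaped like the card_saddle but blue is not meant. There is more than one size of the clip; the one meant has the size given above.

How it is judged:
By the outcome, as a careful person would: the job done as asked, in the order asked, and still so for the second after the job is handed in, while the arm keeps its last pose, push and grip.
It also fails if it takes over 51 s, if anything falls off the work surface, if the arm or the gripper's body presses on something with over 40 N, if the wrist force passes 120 N, or if a joint passes its speed limit or range.

### The arm

A 6-joint arm with a two-finger parallel gripper is mounted at the origin on the work surface; the furniture and walls round the work are solid. World frame = base frame: x ahead of the robot, y to its left, z up, the work surface at z = 0. Lengths are in mm, angles in rad, forces in N, time in s.
With the tool pointing down it reaches from about 300 to 775 mm from the base axis. Payload 14.6 kg.
Tool frame: the origin (TCP) lies at the very end of the fingers, on their centre line; the grasp point (between the pads) lies 19 mm behind it (grip_point_offset is the distance from the TCP to the grasp point, in mm); z points along the fingers, y is the line along which they close (so a half turn about z gives the same grasp; the last joint's range is limited). The gripper opens to 94 mm and grips with 3 to 60 N. Pads are 16 mm wide; open, the fingers measure 119 mm over their backs; the gripper's body (75 mm by 177 mm) begins 78 mm behind the grasp point.
Start: joints at [1.219, 0.3, 1.521, -0, 1.321, -0.067], TCP at [154.529, 527.835, 205.446] pointing down, gripper open.
Joint ranges: [-3.03, 3.03], [-0.79, 2.21], [0.23, 2.52], [-1.04, 4.18], [0, 3.07], [-2.55, 2.55]. Speed limits (rad/s): [2.22, 2.22, 2.57, 3.14, 3.14, 3.14].

### API

Orientations are given as [roll, pitch, yaw] about the fixed x, y, z axes, in that order (R = Rz(yaw) Ry(pitch) Rx(roll)).
In Python, from cell import read_state, camera, camera_info, sign_off, grip_point_offset gives the robot as it stands.
- The arm moves only by the shell command python3 -m handwheel 'ROWS' [FORCE]. ROWS is text: rows parted by semicolons, each of 5 numbers parted by spaces: the shift along the world's x, y, z in units of 40 mm (1.0 is 40 mm), then the turn about the world's z in units of 5 degrees (1.0 is 5 degrees), then the closure, from 0 (fully open) to 1 (shut). In form: dx dy dz yaw gripper; .... A call has 1 to 12 rows; each row shifts and turns the commanded pose from where the row before left it; what a row does not reach is not made up. A row lasts 1/12 s, in which the tool goes at most 41.7 mm and 7.16 degrees, less where a joint would pass 70% of its speed; a pose out of reach is approached as far as the arm can. A call is refused whole if a number of a shift passes 1 or a number of a turn 1, either way. A call with a gripper value outside its range is refused whole. The fingers move at their own pace and stop on an object; FORCE is the grip in N (left out, the last holds). Time passes only in rows, so rows that do not move let the fingers close. It gives the time, the measured TCP pose, the force, the opening and the grip force at its end, in the units of the state.
- read_state(): the state, without advancing time (a new reading comes with each control period).
- camera(name): name is "scene" or "top" or "wrist"; returns (picture, depth): 400x640x3 uint8, red, green, blue; 400x640 float32, mm along the optical axis (not along the pixel's ray), 0 where there is no reading.
- camera_info(name): a dict with "intrinsics" (3x3 intrinsics, pixels), "world_from_camera" (4x4, takes a point from camera to world coordinates). Camera axes: x right, y down, z forward; pixel columns grow to the right and rows downward; lengths in mm; the calibration is good to about 2 mm. A picture is of the moment at which its call begins: read the wrist's pose just before it. camera_info takes no time and is no camera call; for the wrist camera it gives the pose at the moment of the call.
- sign_off(): hands the job in; it is judged then, once.
The state is a dict: "clock": time; "joints": joint angles; "qd": joint speeds; "effort": joint torques, N m; "eef_pos": TCP position; "eef_rot": TCP orientation; "wrist_force": force on the tool from outside, world axes, zero at the start; "moment": the same for the moment, N m; "finger_gap": finger opening in mm; "finger_force": force on a finger pad.
Only numpy, scipy, OpenCV 4.12 (cv2) and the standard library are available. Lean on these libraries where they do the work, as an engineer would, in place of code of your own. Each camera call takes 0.05 s, during which the arm holds its last target. There are 200 camera calls.

## Working session

There is one attempt and no reset: what is moved stays moved. The work goes in short steps, Python scripts to look and compute and a shell command to move; the robot and the scene stay as the last step left them, time stands still between calls to the robot, and variables do not carry over. Pictures are saved under pics/ and viewed, at most 10 in all, crops included, and the job is handed in when it is done.

```bash
mkdir -p pics; cat > h.py <<'E'
import numpy as np, cv2
from cell import *
def shot(n,f=None):
    i=camera_info(n); p,d=camera(n)
    np.savez('%s.npz'%n,p=p,d=d,K=i['intrinsics'],T=i['world_from_camera'])
    if f: cv2.imwrite('pics/'+f,p[:,:,::-1])
    return p,d,np.array(i['intrinsics']),np.array(i['world_from_camera'])
def load(n):
    z=np.load('%s.npz'%n); return z['p'],z['d'],z['K'],z['T']
def cloud(d,K,T):
    v,u=np.mgrid[:d.shape[0],:d.shape[1]]
    P=np.stack([(u-K[0,2])/K[0,0]*d,(v-K[1,2])/K[1,1]*d,d],-1)
    return P@T[:3,:3].T+T[:3,3]
E
python3 - <<'E'
from h import *
for n in('scene','top'):
    p,d,K,T=shot(n,n+'0.png'); print(n,T.round(2).tolist(),K[0,0],(d>0).mean())
print(grip_point_offset,read_state())
E
```

```text
scene [[-1.0, -0.02, -0.0, 455.62], [-0.02, 0.85, -0.53, 329.63], [0.01, -0.53, -0.85, 813.98], [0.0, 0.0, 0.0, 1.0]] 363.6890682172991 0.995796875
top [[0.03, -0.98, 0.18, 266.89], [-1.0, -0.03, -0.01, -89.86], [0.02, -0.18, -0.98, 1038.54], [0.0, 0.0, 0.0, 1.0]] 399.46318601119157 0.9960546875
18.8 {'clock': 0.1, 'joints': array([ 1.21940832e+00,  3.00396292e-01,  1.52153400e+00, -2.79602548e-05,
        1.32069331e+00, -6.65891289e-02]), 'qd': array([-2.92852091e-04, -3.39536033e-03, -2.29780470e-03, -1.70530983e-03,
       -1.43547062e-04,  5.07576693e-05]), 'effort': array([ 2.46307158e-03, -5.32634676e+01, -3.53290594e+01,  7.10313278e-02,
        2.34682899e-02, -4.53499297e-06]), 'eef_pos': array([154.45148918, 527.61716587, 204.94727841]), 'eef_rot': array([-3.14056219e+00, -4.15758456e-05,  2.85680069e+00]), 'wrist_force': array([-0.07297216, -0.52765313, -0.53760876]), 'moment': array([-0.03469397, -0.01363478,  0.00392531]), 'finger_force': 0.0, 'finger_gap': 93.99146625110639}
```

View pics/top0.png

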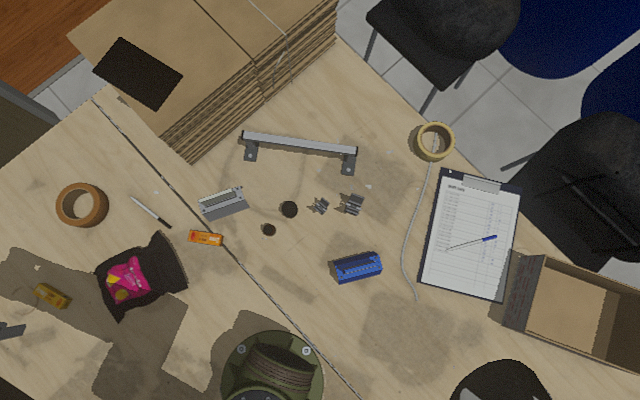

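View pics/scene0.png

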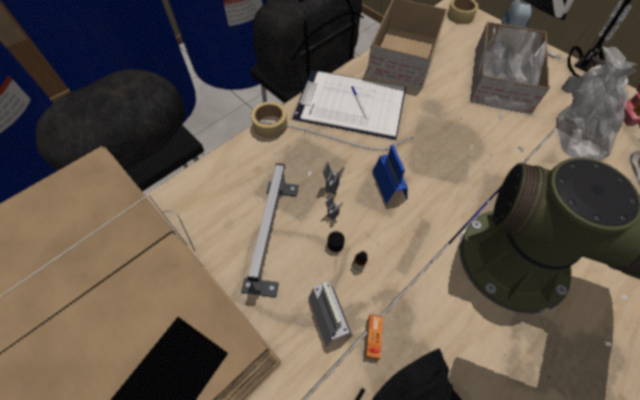

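The top view shows the bar from (243,135) to (357,152). The grey saddle is at (222,203), and the blue one at (357,267) isn't meant. Two clips stand at (317,205) and (350,204), and the right one looks larger. I'll measure these from depth and check the clips in an enlarged crop.

```bash
python3 - <<'E'
from h import *
def rect(P,m):
    q=P[m][:,:2].astype(np.float32); r=cv2.minAreaRect(q); b=cv2.boxPoints(r)
    e=b[1]-b[0]; f=b[2]-b[1]; l=e if np.hypot(*e)>np.hypot(*f) else f
    return 'n%d c%s size%s longaxis %.1fdeg'%(len(q),np.round(r[0],1),np.round(r[1],1),np.degrees(np.arctan2(l[1],l[0]))%180)
for n in('top','scene'):
    p,d,K,T=load(n); P=cloud(d,K,T)
    rois=dict(bar=(230,120,370,175),saddle=(190,175,255,228),clipL=(303,190,333,220),clipR=(334,185,370,222)) if n=='top' else \
         dict(bar=(235,155,305,305),saddle=(300,270,360,360),clipBig=(318,155,347,199),clipSm=(322,197,347,226))
    for k,(a,b,c,e) in rois.items():
        m=np.zeros(d.shape,bool); m[b:e,a:c]=1
        z=P[...,2]
        print(n,k,'zmax',np.percentile(z[m],99.7).round(1), 'table',np.median(z[m]).round(1))
        hs={'bar':[(92,108)],'saddle':[(55,72),(110,130),(117,130)]}.get(k,[(20,100),(45,100),(60,100)])
        for lo,hi in hs:
            mm=m&(z>lo)&(z<hi)
            if mm.sum()>4: print('   ',lo,hi,rect(P,mm), 'mean',P[mm].mean(0).round(1))
p=load('top')[0]; q=load('scene')[0]
A=cv2.resize(p[180:230,300:375],None,fx=5,fy=5,interpolation=2); B=cv2.resize(q[150:235,305:360],None,fx=5,fy=5,interpolation=2)
h=max(A.shape[0],B.shape[0]); pad=lambda x:np.pad(x,((0,h-x.shape[0]),(0,0),(0,0)))
cv2.imwrite('pics/clips.png',np.hstack([pad(A),pad(B)])[:,:,::-1])
E
```

```text
top bar zmax 1038.5 table 1.0
    92 108 n1016 c[578.6 -45.7] size[288.7  21.9] longaxis 83.3deg mean [577.8 -45.4  99.9]
top saddle zmax 1038.5 table 1.3
    55 72 n378 c[435.3 143.7] size[ 38.1 109.8] longaxis 112.8deg mean [430.3 137.1  63.4]
    110 130 n160 c[436.3 143.9] size[ 9.2 79.4] longaxis 111.6deg mean [435.8 143.4 120.4]
    117 130 n132 c[436.6 144. ] size[ 8.9 79.4] longaxis 111.2deg mean [436.6 143.1 121.9]
top clipL zmax 65.5 table 0.8
    20 100 n146 c[ 431.1 -104. ] size[29.1 34. ] longaxis 136.4deg mean [ 431.9 -105.8   47.5]
    45 100 n71 c[ 431.  -104.1] size[24.4 34.5] longaxis 140.8deg mean [ 432.5 -105.8   57.6]
    60 100 n34 c[ 431.  -104.1] size[23.1 34.8] longaxis 143.1deg mean [ 430.9 -104.    62.8]
top clipR zmax 1038.5 table 1.0
    20 100 n273 c[ 433.3 -185.5] size[41.5 47.2] longaxis 161.0deg mean [ 436.1 -186.2   64.7]
    45 100 n260 c[ 433.3 -185.5] size[41.5 47.2] longaxis 161.0deg mean [ 436.3 -186.5   66.1]
    60 100 n140 c[ 433.4 -185.3] size[32.9 47.3] longaxis 160.5deg mean [ 437.5 -186.4   77.6]
scene bar zmax 814.0 table 1.2
    92 108 
[... 321 characters left out ...]
 144.3] size[ 8.3 79.6] longaxis 112.0deg mean [436.3 145.7 122.2]
scene clipBig zmax 814.0 table 2.0
    20 100 n317 c[ 441.2 -162.5] size[90.1 47.2] longaxis 71.7deg mean [ 436.5 -179.9   60.1]
    45 100 n267 c[ 441.2 -162.5] size[90.1 47.2] longaxis 71.7deg mean [ 437.1 -181.1   65.2]
    60 100 n143 c[ 442.9 -161.2] size[85.5 47.6] longaxis 69.7deg mean [ 438.7 -180.1   76.3]
scene clipSm zmax 814.0 table 1.9
    20 100 n176 c[ 431.1 -104.9] size[30.4 35.5] longaxis 143.8deg mean [ 433.7 -103.7   45.4]
    45 100 n80 c[ 431.6 -104.1] size[25.7 35.8] longaxis 140.9deg mean [ 435.6 -105.6   57.1]
    60 100 n32 c[ 431.3 -104.6] size[22.2 35.7] longaxis 142.3deg mean [ 431.7 -104.    63.8]
```

View pics/clips.png

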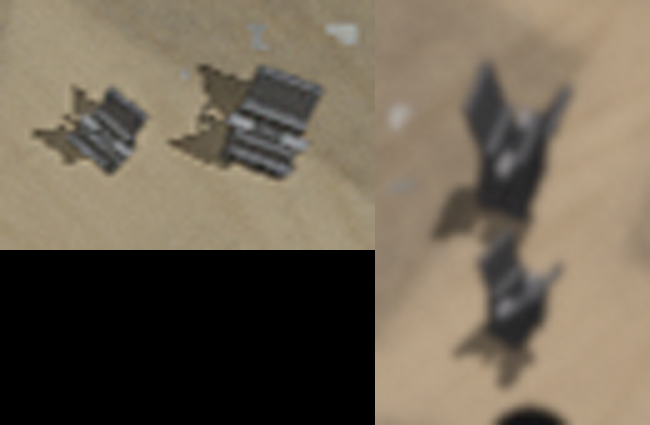

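The left clip at (317,205) is 65 mm high and 35 mm over its handles, so it is the small one. The right clip at (350,204) in top, (333,178) in scene, is about 86 mm high, 47 mm over the handles and 36 mm wide. **It is the one meant**, at (433,-185.5), with its flare axis at 161°.

The grey saddle's card is at (436.5,144.2), with its long axis at 112° and its top at z 122. The bar's middle is at (578.7,-45.9), its axis at 83.4° and its top at z 100. All of these match the sizes given, so I'll move.

```bash
python3 -m handwheel '0 0 0.9 0 0; 0.3 -0.4 0.7 -1 0; 0.55 -0.75 0 -1 0; 0.55 -0.75 0 -1 0; 0.55 -0.75 0 -1 0; 0.55 -0.75 0 -1 0; 0.55 -0.75 0 -1 0; 0.55 -0.75 0 -1 0; 0.55 -0.75 0 -1 0; 0.55 -0.75 0 -1 0; 0.55 -0.75 0 -1 0; 0.55 -0.75 0 -0.34 0' 20
```

```text
clock: 1.1
eef_pos: [387.1, 210.1, 269.4]
eef_rot: [-3.142, -0.0, 1.949]
wrist_force: [0.9, 1.2, -0.2]
finger_gap: 94.1
finger_force: 0.0
```

```bash
python3 -m handwheel '0.6 -0.8 0 0 0; 0.63 -0.84 0 0 0; 0 0 -0.9 0 0; 0 0 -0.9 0 0; 0 0 -0.9 0 0; 0 0 -0.9 0 0; 0 0 -0.7 0 0; 0 0 -0.3 0 0; 0 0 0 0 0; 0 0 0 0 0.5; 0 0 0 0 1; 0 0 0 0 1' 30; python3 -m handwheel '0 0 0 0 1; 0 0 0 0 1; 0 0 0 0 1; 0 0 0 0 1; 0 0 0 0 1; 0 0 0 0 1'
```

```text
clock: 2.1
eef_pos: [436.2, 146.7, 86.7]
eef_rot: [3.14, 0.0, 1.955]
wrist_force: [0.3, -0.2, 0.8]
finger_gap: 77.4
finger_force: 0.0
clock: 2.6
eef_pos: [435.5, 146.5, 85.5]
eef_rot: [3.142, 0.0, 1.955]
wrist_force: [-0.4, -0.2, 0.1]
finger_gap: 37.2
finger_force: 0.0
```

```bash
python3 -m handwheel '0 0 0 0 1; 0 0 0 0 1; 0 0 0 0 1; 0 0 0 0 1; 0 0 0 0 1; 0 0 0 0 1; 0 0 0 0 1; 0 0 0 0 1'
```

```text
clock: 3.27
eef_pos: [435.5, 146.5, 85.4]
eef_rot: [-3.142, 0.0, 1.954]
wrist_force: [-0.5, -0.3, 0.4]
finger_gap: 7.6
finger_force: 30.0
```

```bash
python3 -m handwheel '0 0 0.4 0 1; 0 0 0.8 0 1; 0 0 0.8 0 1; 0 0 0.8 0 1; 0.2 -0.26 0 -0.4 1; 0.5 -0.66 0 -0.8 1; 0.5 -0.66 0 -0.8 1; 0.5 -0.66 0 -0.8 1; 0.5 -0.66 0 -0.8 1; 0.5 -0.66 0 -0.8 1; 0.5 -0.66 0 -0.8 1; 0.39 -0.53 0 -0.51 1' ; python3 -m handwheel '0 0 0 0 1; 0 0 0 0 1; 0 0 0 0 1'
python3 - <<'E'
from h import *
p,d,K,T=shot('top'); P=cloud(d,K,T); z=P[...,2]
def r(m):
    q=P[m].astype(np.float32);c=cv2.minAreaRect(q[:,:2]);print(len(q),np.round(c[0],1),np.round(c[1],1),round(c[2],1),q[:,2].mean())
reg=(abs(P[...,0]-579)<60)&(abs(P[...,1]+46)<160)
r(reg&(z>93)&(z<106))
a=np.zeros(d.shape,bool)
cv2.imwrite('pics/t1.png',cv2.resize(p[90:220,200:400],None,fx=3,fy=3)[:,:,::-1])
q,*_=shot('wrist'); s,*_=shot('scene')
cv2.imwrite('pics/w1.png',np.vstack([cv2.resize(q,(480,300)),cv2.resize(s[130:310,200:360],(267,300))[:, :267] if 0 else cv2.resize(s[140:320,180:468],(480,300))])[:,:,::-1])
E
```

```text
clock: 4.27
eef_pos: [580.0, -45.5, 196.9]
eef_rot: [-3.141, 0.0, 1.452]
wrist_force: [-0.7, 1.4, -1.6]
finger_gap: 7.7
finger_force: 30.0
clock: 4.52
eef_pos: [578.7, -43.1, 197.0]
eef_rot: [-3.141, -0.0, 1.457]
wrist_force: [-0.1, 0.1, -2.9]
finger_gap: 7.8
finger_force: 30.0Traceback (most recent call last):
  File "<stdin>", line 6, in <module>
  File "<stdin>", line 4, in r
cv2.error: OpenCV(4.12.0) /io/opencv/modules/imgproc/src/convhull.cpp:143: error: (-215:Assertion failed) total >= 0 && (depth == CV_32F || depth == CV_32S) in function 'convexHull'
```

```bash
python3 - <<'E'
from h import *
q,d,K,T=shot('wrist'); s,*_=shot('scene')
P=cloud(d,K,T); z=P[...,2]
reg=(abs(P[...,0]-579)<40)&(abs(P[...,1]+46)<160)&(z>94)&(z<106)
X=P[reg][:,:2].astype(np.float32); print(len(X), X[:,1].min(),X[:,1].max())
c=cv2.minAreaRect(np.ascontiguousarray(X)) if len(X) else 0; print(c)
cv2.imwrite('pics/w1.png',np.vstack([cv2.resize(q,(480,300)),cv2.resize(s[140:320,180:468],(480,300))])[:,:,::-1])
E
```

```text
2938 2.27841 99.1907
((588.884033203125, 50.79564666748047), (95.51741790771484, 21.07954978942871), 83.0517807006836)
```

View pics/w1.png

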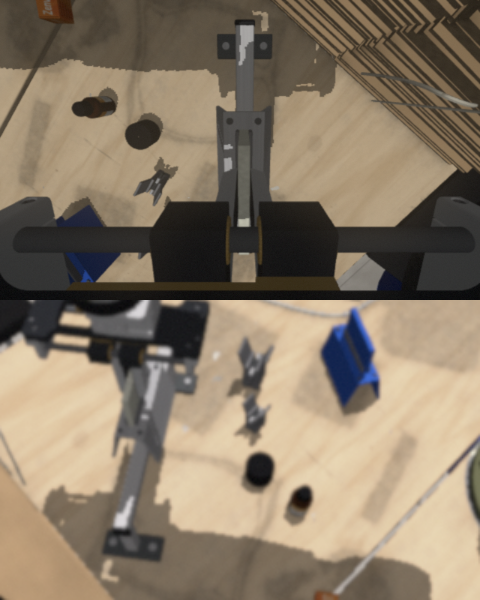

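The wrist view shows the saddle (x≈244) right over the bar (x≈245), upright and aligned to within about 1 mm, so I'll lower it.

```bash
python3 -m handwheel '0 0 -0.4 0 1; 0 0 -0.5 0 1; 0 0 -0.4 0 1; 0 0 -0.2 0 1; 0 0 -0.15 0 1; 0 0 -0.08 0 1; 0 0 0 0 1; 0 0 0 0 1'
```

```text
clock: 5.33
eef_pos: [579.4, -43.4, 129.0]
eef_rot: [3.141, 0.0, 1.456]
wrist_force: [0.2, 0.6, -1.3]
finger_gap: 8.0
finger_force: 30.0
```

```bash
python3 -m handwheel '0 0 -0.03 0 1; 0 0 -0.03 0 1; 0 0 0 0 1; 0 0 0 0 1'
```

```text
clock: 5.67
eef_pos: [579.2, -43.5, 126.0]
eef_rot: [3.141, 0.0, 1.456]
wrist_force: [0.7, -0.1, -2.2]
finger_gap: 7.8
finger_force: 30.0
```

```bash
python3 -m handwheel '0 0 -0.02 0 1; 0 0 0 0 1; 0 0 0 0 1; 0 0 -0.02 0 1; 0 0 0 0 1; 0 0 0 0 1'
```

```text
clock: 6.17
eef_pos: [579.3, -43.5, 125.6]
eef_rot: [3.141, 0.0, 1.456]
wrist_force: [-6.3, 1.1, 13.1]
finger_gap: 7.8
finger_force: 30.0
```

Contact shows as 13 N upward, so I'll release, rise and look.

```bash
python3 -m handwheel '0 0 0 0 0.8; 0 0 0 0 0.7; 0 0 0 0 0.5; 0 0 0 0 0.3; 0 0 0 0 0.3; 0 0 0 0 0.3; 0 0 0.4 0 0.3; 0 0 0.8 0 0.3; 0 0 0.9 0 0.3; 0 0 0.9 0 0.3; 0 0 0.5 0 0.3; 0 0 0 0 0.3'
python3 - <<'E'
from h import *
q,d,K,T=shot('wrist'); s,ds,Ks,Ts=shot('scene')
for n,(dd,k,t) in dict(w=(d,K,T),s=(ds,Ks,Ts)).items():
  P=cloud(dd,k,t); z=P[...,2]
  for lo,hi,w in((157,168,30),(94,101.8,60),(102.5,107,30)):
    reg=(abs(P[...,0]-579)<w)&(abs(P[...,1]+46)<160)&(z>lo)&(z<hi)
    X=np.ascontiguousarray(P[reg][:,:2].astype(np.float32)); print(n,lo,len(X),cv2.minAreaRect(X) if len(X)>3 else 0, P[reg].mean(0) if len(X) else 0)
cv2.imwrite('pics/w2.png',np.vstack([cv2.resize(q,(480,300)),cv2.resize(s[140:320,180:468],(480,300))])[:,:,::-1])
E
```

```text
clock: 7.17
eef_pos: [580.4, -43.6, 269.3]
eef_rot: [3.134, 0.0, 1.456]
wrist_force: [0.2, -0.1, 0.1]
finger_gap: 65.5
finger_force: 0.0
w 157 668 ((577.669921875, -44.991634368896484), (79.77999877929688, 7.359604358673096), 83.57667541503906) [578.15831426 -43.51366094 161.70287324]
w 94 2953 ((577.68408203125, -44.09706115722656), (287.946533203125, 39.14305877685547), 84.03901672363281) [580.88292315 -21.63184311  99.61079095]
w 102.5 1992 ((582.9201049804688, -1.6950454711914062), (196.83303833007812, 35.88777542114258), 83.51609802246094) [578.58599444 -40.6471138  103.90141733]
s 157 152 ((578.7435913085938, -45.89424514770508), (80.13713836669922, 8.242459297180176), 83.91960906982422) [578.52274769 -43.63515684 162.22068303]
s 94 584 ((574.8087768554688, -44.93678283691406), (290.2320251464844, 36.32331466674805), 80.97671508789062) [580.37353672  -4.89325817  99.74425546]
s 102.5 367 ((578.7408447265625, -46.08428955078125), (285.70587158203125, 36.6170768737793), 83.04218292236328) [575.25049109 -30.42376421 104.56109872]
```

View pics/w2.png

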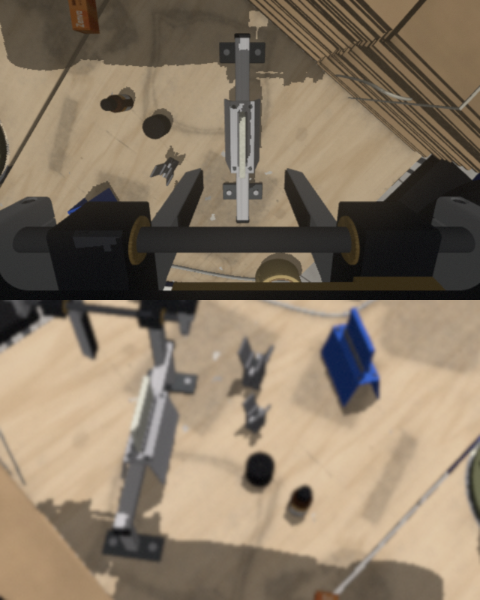

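The saddle hangs squarely: card top at z 162, centre (578.3,-45.4), axis 83.6° against the bar's 83.4°. Next is the clip.

```bash
python3 -m handwheel '-0.3 -0.3 0 -0.2 0; -0.68 -0.66 0 -0.5 0; -0.68 -0.66 0 -0.5 0; -0.68 -0.66 0 -0.5 0; -0.68 -0.66 0 -0.5 0; -0.62 -0.6 0 -0.3 0; 0 0 -0.9 0 0; 0 0 -0.9 0 0; 0 0 -0.9 0 0; 0 0 0 0 0; 0 0 0 0 0; 0 0 0 0 0'
python3 - <<'E'
from h import *
q,d,K,T=shot('wrist','w3.png'); P=cloud(d,K,T); z=P[...,2]
reg=(abs(P[...,0]-433)<38)&(abs(P[...,1]+185)<35)
for lo,hi in((20,100),(60,100),(72,100)):
    m=reg&(z>lo)&(z<hi); X=np.ascontiguousarray(P[m][:,:2].astype(np.float32)); print(lo,len(X),cv2.minAreaRect(X) if len(X)>3 else 0,P[m].mean(0) if len(X) else 0)
E
```

```text
clock: 8.27
eef_pos: [434.1, -185.3, 157.6]
eef_rot: [3.141, 0.0, 1.238]
wrist_force: [0.7, 0.4, 0.1]
finger_gap: 94.1
finger_force: 0.0
20 2231 ((432.2993469238281, -184.43902587890625), (41.968597412109375, 47.75579071044922), 72.87725830078125) [ 433.22486677 -182.90601336   64.80535412]
60 1227 ((432.7494812011719, -184.5878143310547), (33.63931655883789, 47.80786895751953), 70.74484252929688) [ 432.98946213 -183.56250469   76.91272992]
72 863 ((432.7494812011719, -184.5878143310547), (33.63931655883789, 47.80786895751953), 70.74484252929688) [ 432.71486715 -183.66306346   81.46809389]
```

View pics/w3.png

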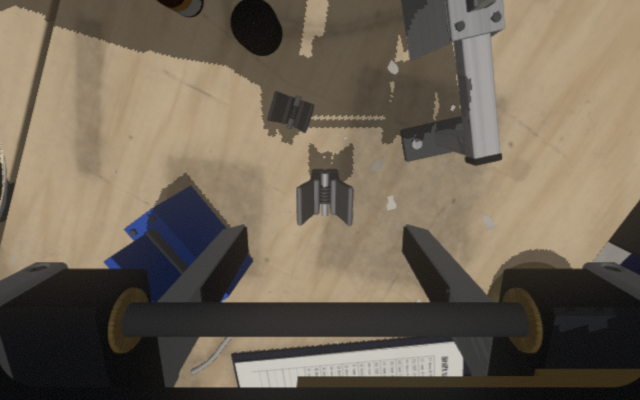

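The clip is at (325,197), midway between the fingers and aligned. The blue saddle to the left is clear of the left finger. I'll go down and squeeze.

```bash
python3 -m handwheel '-0.02 0 -0.5 0 0; 0 0 -0.8 0 0; 0 0 -0.7 0 0; 0 0 -0.4 0 0; 0 0 -0.16 0 0; 0 0 0 0 0; 0 0 0 0 0.3; 0 0 0 0 0.6; 0 0 0 0 1; 0 0 0 0 1; 0 0 0 0 1; 0 0 0 0 1' 25;  python3 -m handwheel '0 0 0 0 1; 0 0 0 0 1; 0 0 0 0 1; 0 0 0 0 1; 0 0 0 0 1; 0 0 0 0 1; 0 0 0 0 1; 0 0 0 0 1; 0 0 0 0 1; 0 0 0 0 1'
```

```text
clock: 9.32
eef_pos: [432.9, -185.2, 54.2]
eef_rot: [3.141, 0.0, 1.238]
wrist_force: [0.3, 0.2, -0.3]
finger_gap: 57.8
finger_force: 0.0
clock: 10.15
eef_pos: [434.4, -186.0, 55.5]
eef_rot: [3.137, 0.001, 1.238]
wrist_force: [1.9, -1.5, 14.9]
finger_gap: 21.2
finger_force: 25.0
```

Squeezed to the stop (gap 21 mm, 25 N). I'll lift straight up, then look at the clip from outside.

```bash
python3 -m handwheel '0 0 0.2 0 1; 0 0 0.5 0 1; 0 0 0.8 0 1; 0 0 0.9 0 1; 0 0 0.9 0 1; 0 0 0.9 0 1; 0 0 0.6 0 1; 0 0 0 0 1; 0 0 0 0 1; 0 0 0 0 1' 28
python3 - <<'E'
from h import *
s,ds,Ks,Ts=shot('scene'); t,*_=shot('top'); 
P=cloud(ds,Ks,Ts); 
e=read_state()['eef_pos'];print(e, read_state()['finger_gap'])
reg=(np.hypot(P[...,0]-e[0],P[...,1]-e[1])<45)&(P[...,2]>e[2]-75)&(P[...,2]<e[2]-1)
v,u=np.where(reg); print(len(u),u.min(),u.max(),v.min(),v.max())
for lo in range(-70,0,10):
    m=reg&(P[...,2]>e[2]+lo)&(P[...,2]<=e[2]+lo+10)
    if m.sum(): 
        c=np.radians(np.array(-19.1)); R=np.array([[np.cos(c),np.sin(c)],[-np.sin(c),np.cos(c)]])
        L=(P[m][:,:2]-e[:2])@R.T; print(lo,m.sum(),L.min(0).round(1),L.max(0).round(1))
cu,cv=int(u.mean()),int(v.mean())
cv2.imwrite('pics/s4.png',cv2.resize(s[max(0,cv-60):cv+60,cu-80:cu+80],None,fx=4,fy=4)[:,:,::-1])
E
```

```text
clock: 10.98
eef_pos: [432.2, -184.8, 244.7]
eef_rot: [-3.14, -0.0, 1.238]
wrist_force: [-0.8, 1.6, -1.2]
finger_gap: 21.3
finger_force: 28.0
[ 432.19688395 -184.83251755  244.38268008] 21.26770905517764
326 322 348 120 149
-60 4 [-16.8  16.5] [20.  17.1]
-50 68 [-26.3 -14.7] [24.5 18.8]
-40 75 [-23.3 -17.5] [22.4 18.5]
-30 51 [-20.2 -15. ] [19.2 18.1]
-20 66 [-17.  -13.8] [17.  20.5]
-10 62 [-13.9 -15.3] [12.5 21.8]
```

View pics/s4.png

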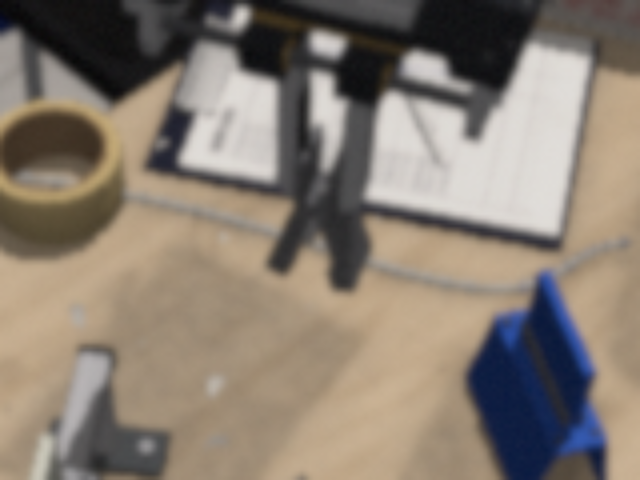

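The picture shows the clip upright with its jaws wide open below the fingers at (280,265) and (345,280). It is symmetric, and its tips are about 53 mm under the TCP. I'll carry it over the card.

```bash
python3 -m handwheel '0.25 0.24 0 0.2 1; 0.5 0.48 0 0.3 1; 0.6 0.57 0 0.5 1; 0.6 0.57 0 0.5 1; 0.6 0.57 0 0.5 1; 0.6 0.57 0 0.3 1; 0.35 0.335 0 0.2 1; 0.15 0.15 0 0.02 1; 0 0 0 0 1; 0 0 0 0 1; 0 0 0 0 1'
python3 - <<'E'
from h import *
q,d,K,T=shot('wrist'); s,ds,Ks,Ts=shot('scene'); t,dt,Kt,Tt=shot('top')
e=read_state()['eef_pos'];print(e,read_state()['eef_rot'])
for n,(dd,k,tt) in dict(w=(d,K,T),s=(ds,Ks,Ts),t=(dt,Kt,Tt)).items():
  P=cloud(dd,k,tt); z=P[...,2]
  c=np.radians(-6.5); R=np.array([[np.cos(c),np.sin(c)],[-np.sin(c),np.cos(c)]])
  L=(P[...,:2]-[578.3,-45.4])@R.T
  for nm,lo,hi,w in(('card',156,168,25),('jaw',185,205,32)):
    m=(abs(L[...,0])<w)&(abs(L[...,1])<50)&(z>lo)&(z<hi)
    if m.sum()>3: print(n,nm,m.sum(),L[m].min(0).round(1),L[m].max(0).round(1),z[m].min().round(1),z[m].max().round(1))
cv2.imwrite('pics/w5.png',np.vstack([cv2.resize(q,(480,300)),cv2.resize(s[110:260,200:440],(480,300))])[:,:,::-1])
E
```

```text
clock: 12.0
eef_pos: [578.0, -46.6, 245.7]
eef_rot: [-3.141, 0.0, 1.457]
wrist_force: [-0.4, -0.2, -0.4]
finger_gap: 21.5
finger_force: 28.0
[578.27629199 -46.5552737  246.15469103] [3.14122008e+00 9.84085719e-05 1.45655432e+00]
w card 461 [-4.3 -8.2] [ 3.5 40.4] 157.0 163.7
w jaw 339 [-27.3 -10.7] [24.5 17.6] 192.1 205.0
s card 98 [ -4.1 -15.3] [ 4.5 39.9] 156.1 165.6
s jaw 72 [-26.1 -18.8] [23.1 17. ] 194.2 205.0
t card 10 [ -4.2 -40.6] [  2.8 -36. ] 159.0 164.2
```

View pics/w5.png

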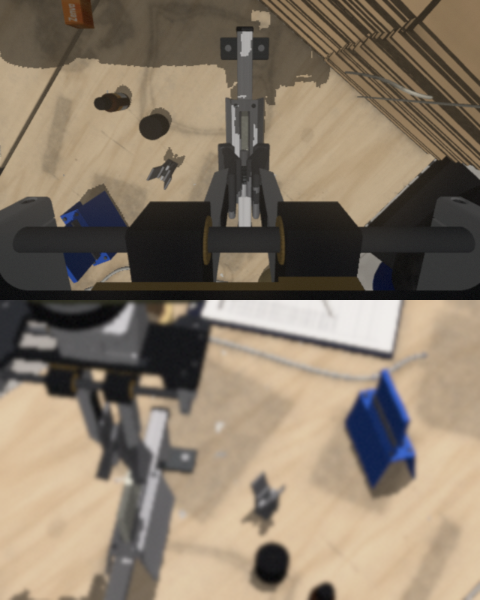

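The jaws straddle the card line (card at x≈244 between jaws at 228 and 260), 1.3 mm low in x, with tips at z≈193. I'll nudge +1.2 mm in x and lower 45 mm.

```bash
python3 -m handwheel '0.03 0 -0.1 0 1; 0 0 -0.2 0 1; 0 0 -0.2 0 1; 0 0 -0.2 0 1; 0 0 -0.2 0 1; 0 0 -0.15 0 1; 0 0 -0.08 0 1; 0 0 0 0 1; 0 0 0 0 1; 0 0 0 0 1; 0 0 0 0 1; 0 0 0 0 1'
python3 - <<'E'
from h import *
q,d,K,T=shot('wrist'); s,ds,Ks,Ts=shot('scene')
print(read_state())
for n,(dd,k,tt) in dict(w=(d,K,T),s=(ds,Ks,Ts)).items():
  P=cloud(dd,k,tt); z=P[...,2]
  c=np.radians(-6.5); R=np.array([[np.cos(c),np.sin(c)],[-np.sin(c),np.cos(c)]])
  L=(P[...,:2]-[578.3,-45.4])@R.T
  for nm,lo,hi,a,b in(('card',159,166,0,7),('jaw+',135,158,11,35),('jaw-',135,158,-35,-11)):
    m=(L[...,0]*(1 if nm!='jaw-' else 1)>(a if a else -7))&(L[...,0]<b)&(abs(L[...,1])<50)&(z>lo)&(z<hi)
    if m.sum()>3: print(n,nm,m.sum(),L[m].min(0).round(1),L[m].max(0).round(1),z[m].min().round(1),z[m].max().round(1))
cv2.imwrite('pics/w6.png',np.vstack([cv2.resize(q[100:300,210:450],(480,400))[:300],cv2.resize(s[140:240,200:360],(480,300))])[:,:,::-1])
E
```

```text
clock: 13.15
eef_pos: [580.0, -45.7, 201.0]
eef_rot: [3.141, 0.0, 1.458]
wrist_force: [-0.1, 0.0, -0.2]
finger_gap: 21.5
finger_force: 28.0
{'clock': 13.25, 'joints': array([-1.41604918e-01,  3.74235336e-01,  1.43295112e+00,  2.31656487e-05,
        1.33411122e+00, -2.87255083e-02]), 'qd': array([ 0.00115498,  0.00116833,  0.00245144, -0.00097412,  0.00046973,
        0.00036649]), 'effort': array([ 3.77628618e-03, -5.81487215e+01, -3.58904099e+01,  7.17718061e-02,
        1.92474481e-02, -3.74146930e-05]), 'eef_pos': array([579.98176294, -45.70545521, 200.84035761]), 'eef_rot': array([ 3.14129716e+00, -1.40400949e-05,  1.45791149e+00]), 'wrist_force': array([-0.10883123,  0.0649553 , -1.48201074]), 'moment': array([-0.07270751,  0.07301531, -0.0195769 ]), 'finger_force': 27.98871874809265, 'finger_gap': 21.381296856430016}
w card 467 [ -4.2 -39.6] [ 3.4 40.5] 159.4 164.0
w jaw+ 119 [12.  -9.7] [26.6 18.9] 147.8 157.9
w jaw- 120 [-25.4  -9.6] [-11.4  18.8] 147.8 158.0
s card 67 [-3.6  1.3] [ 4.7 40.1] 159.2 165.0
s jaw+ 16 [ 13.7 -12.5] [27.  18.1] 148.4 157.9
s jaw- 35 [-24.5 -17.9] [-11.1  17.9] 147.0 157.2
```

View pics/w6.png

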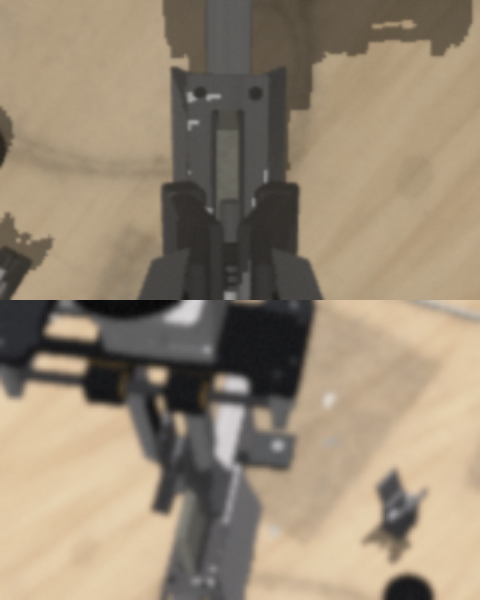

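The jaws straddle the card (picture: card at x≈228 between jaws at 183 and 272). Their inner faces are about 12 mm either side of the card's middle, the tips are about 14.5 mm below its top edge, and the wrist reads no contact force. I'm handing it in.

```bash
python3 -c "
from cell import *
print(sign_off())"
```

```text
the job is handed in; nothing more can be done
None
```

The job is handed in at about 13 s: the saddle hangs squarely on the bar with its card upright and released, and the clip is held squeezed open over the middle of the card, about 14.5 mm down and clear of it on both sides.

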